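# Hold the spring clip open around the battery canister's card

### The job

Turn the battery canister on the spot until its orange mark faces the window of the grey reader block, and let go of it, still standing. Then take the blue spring clip off its steel stand by squeezing its two levers, and hold it wide open astride the top edge of the yellow card on the canister, jaws down, one jaw on each side and the card's edge about half-way up into the mouth, with the clip touching neither card nor canister, so that I can slip a note in. Finish like that, still holding the clip open in the air; leave the remote, the switcher box and the mug alone.

Things in the scene. Friction and masses are not known exactly. Their poses are not given: they have to be found in the camera images.
- reader_window (a point): middle of the dark window with a red line on the front of the grey reader block (50 x 70 x 62 mm, fixed to the table). The point is 42 mm above the table; its x axis points from the window into the block, so the window looks along -x, and y runs along the window. The canister stands in front of it, its axis 85 to 105 mm from the window.
- canister_mid (a point): white round battery canister, grey lid, diameter 52 mm, 75 mm tall without its card, about 0.3 kg, loose on the table; point on its axis, 37.5 mm above its foot. x points to the side with the orange mark, z up. The mark starts turned 0.6 to 1.6 rad counterclockwise (from above) away from the reader.
- mark (a point): middle of the upright orange stripe (12 mm wide, 50 mm tall) on the canister's side, 26 mm out from its axis along its x axis; a small orange tab on the lid's rim shows the same side from above.
- card_top (a point): middle of the top edge of the stiff yellow card that stands fixed in the canister's lid, on its axis: 40 mm wide (along the canister's y axis), 3 mm thick (along its x axis), rising 30 mm above the lid; the point is 105 mm above the canister's foot.
- blade_top (a point): middle of the top edge of the upright steel blade of the clip stand, 56 mm above the table; the blade is 32 mm wide along its x axis, 3 mm thick along y, and stands on a 70 x 60 x 8 mm plate fixed to the table. The clip starts here, biting the blade.
- clip_grip (a point): loose blue spring clip (55 g), grey centre body, jaws down (-z), two levers up; point midway between the levers, 24 mm above the hinges. x: along the hinges, y: squeezing line. At rest 49 mm over the lever tops, 17 mm above the point. The body is 18 mm thick in y, 26 mm in x, reaching from 28 mm below to 16 mm above the point: squeezed levers stop flush with it, pads firm on it.
- clip_mouth (a point): middle between the tips of the clip's jaws at rest, 58 mm below clip_grip; same axes. The jaws are 26 mm wide in x. The mouth is 30 mm deep, 3 mm wide at rest; held open it is about 23 mm wide at the tips, narrowing to 6 mm at its top.
- clip_left (a joint): opening angle of the jaw on the clip's +y side (rad): 0 biting the blade, about 0.35 with its lever squeezed flush with the centre body (upright); squeezing takes about 7 N; a spring shuts it.
- clip_right (a joint): the same for the jaw on the clip's -y side.
- remote_mid (a point): black remote control lying on the table, 140 x 42 x 16 mm, point at its centre, long side along x; leave alone.
- switcher_mid (a point): aluminium input switcher box with a toggle on its face, 75 x 100 x 35 mm, point at its centre; leave alone.
- mug_mid (a point): blue mug, diameter 78 mm, 85 mm tall, point at its centre half-way up, handle along +y; leave alone.
Mind the look-alikes: they are no part of the job. There is more than one size of the part that bears clip_grip; the job needs the smaller. There is more than one size of the part that bears canister_mid; the job needs the larger.

How it is judged:
On the way, in this order (a step that is already met when the one before it is completed fails the run):
1. the canister stands in its place with its orange mark facing the reader's window, let go, the clip still on its stand (y of reader_window in the frame of canister_mid between -0.027 and 0.027 m and x of reader_window in the frame of canister_mid above 0.05 m and angle between canister_mid's own z axis and vertical below 0.08 rad and contact force between the fingers and canister below 0.1 N and distance between clip_grip and blade_top below 0.04 m), for 0.2 s.
2. the clip is held open by the fingers, clear of its stand (value of joint each of clip_left, clip_right above 0.2 rad and contact force between the fingers and clip above 2 N and contact force between clip and stand below 0.1 N and z of clip_mouth in the frame of blade_top above 0.02 m), for 0.2 s.
At the end, for the whole second after the job is handed in: Fingers hold the clip still: both jaws open over 0.2 rad, upright and in line with the card within 15 deg, card edge 6-26 mm inside, within 8 mm of the middle (14 mm along), touching neither card nor canister; canister standing within 30 mm of its start, mark facing the window within 15 deg (value of joint each of clip_left, clip_right above 0.2 rad and contact force between the fingers and clip above 2 N and contact force between clip and canister below 0.2 N and z of card_top in the frame of clip_mouth between 0.006 and 0.026 m and y of card_top in the frame of clip_mouth between -0.008 and 0.008 m and x of card_top in the frame of clip_mouth between -0.014 and 0.014 m and angle between the x axis of clip_mouth and the y axis of canister_mid, either way round below 0.26 rad and angle between clip_mouth's own z axis and vertical below 0.26 rad and linear speed of clip below 0.02 m/s and height (world z) of canister_mid below 0.042 m and angle between canister_mid's own z axis and vertical below 0.08 rad and contact force between the fingers and canister below 0.1 N and distance of canister_mid from where it was at the start of the episode below 0.03 m and y of reader_window in the frame of canister_mid between -0.027 and 0.027 m and x of reader_window in the frame of canister_mid above 0.05 m); the arm keeps its last pose, push and grip.
It fails at once if the remote, the switcher box or the mug is moved by more than 20 mm (distance of any of remote_mid, switcher_mid, mug_mid from where it was at the start of the episode above 0.02 m).
It fails at once if the canister is knocked over or lifted well off the table (angle between canister_mid's own z axis and vertical above 0.5 rad or height (world z) of canister_mid above 0.08 m).
It also fails if it takes over 58 s, if anything falls off the work surface, if the arm or the gripper's body presses on something with over 40 N, if the wrist force passes 120 N, or if a joint passes its speed limit or range.

### The arm

A 6-joint arm with a two-finger parallel gripper is mounted at the origin on the work surface. World frame = base frame: x ahead of the robot, y to its left, z up, the work surface at z = 0. Lengths are in m, angles in rad, forces in N, time in s.
With the tool pointing down it reaches from about 0.225 to 0.875 m from the base axis. Payload 3.4 kg.
Tool frame: the origin (TCP) lies at the very end of the fingers, on their centre line; the grasp point (between the pads) lies 19 mm behind it; z points along the fingers, y is the direction in which the jaws open and shut (so a half turn about z gives the same grasp; the last joint's range is limited). The gripper opens to 85 mm and grips with 20 to 120 N. Pads are 22 mm wide; open, the fingers measure 114 mm over their backs; the gripper's body (76 mm by 85 mm) begins 54 mm behind the grasp point. The pads swing forward as they close: fully open they stand 13 mm farther back than shut.
Start: joints at [-1.4, 0.276, 1.505, -0, 1.361, -0.121], TCP at [0.165, -0.551, 0.231] pointing down, gripper open.
Joint ranges: [-2.89, 2.89], [-0.75, 2.08], [0.22, 2.7], [-1.18, 4.32], [0.11, 2.71], [-2.7, 2.7]. Speed limits (rad/s): [2.57, 2.57, 3.14, 3.14, 3.14, 3.14].

### API

Orientations are given as a rotation vector (axis times angle).
In Python, from cell import robot gives the robot as it stands. The module is installed in compiled form; this text tells all that it offers.
- The arm moves only by the tool send_rows, never from a script. Its argument "commands" is a list of rows, each an object of numbers: "dx", "dy", "dz": the shift along the world's x, y, z normalised to -1 to 1, where 1 is 20 cm; "wx", "wy", "wz": the turn, a rotation vector about the world's x, y, z normalised to -1 to 1, where 1 is 1.5 rad. A call has 1 to 12 rows; each row is the pose to reach, as a shift and turn from the pose commanded when the call began; what a row does not reach only later rows make up. A row lasts 1/8 s, in which the tool goes at most 62.5 mm and 10.7 degrees, less where a joint would pass 70% of its speed; a pose out of reach is approached as far as the arm can. A call with a number of a shift or a turn outside -1 to 1 is refused whole. A call with a gripper value outside its range is refused whole. "claw" is the closure, from -1 (fully open) to 1 (shut), set as the call begins (left out, the last holds). The fingers move at their own pace and stop on an object; "newtons" is the grip in N (left out, the last holds). Time passes only in rows, so rows that repeat a pose let the fingers close. It gives the time, the measured TCP pose, the force and the opening at its end, in the units of the state.
- robot.get_obs(): the state, without advancing time (a new reading comes with each control period).
- robot.camera(name): name is "side" or "top" or "wrist"; returns (picture, depth): 384x512x3 uint8, red, green, blue; 384x512 float32, m along the optical axis (not along the pixel's ray), 0 where there is no reading.
- robot.camera_model(name): a dict with "fx", "fy", "cx", "cy" (pixels), "dist" ([k1, k2, p1, p2, k3] as OpenCV has them; the pictures are not rectified), "camera_from_world" (4x4, takes a point from world to camera coordinates). Camera axes: x right, y up, looking along -z (the intrinsics and any distortion apply to the point x, -y, -z); pixel columns grow to the right and rows downward; lengths in m; the calibration is good to about 2 mm. A picture is of the moment at which its call begins: read the wrist's pose just before it. camera_model takes no time and is no camera call; for the wrist camera it gives the pose at the moment of the call.
- robot.job_done(): hands the job in, once; it reports no verdict.
Trained networks look in the newest picture that a camera, given by its name, has taken for a name from the list of things; names that differ only in an ending like _2 or _b are one class to them, and where a whole thing is asked for, a point or a joint stands for the part that bears it (a point fixed in the world has none). Each returns a list of dicts, best first, with "score" (0 to 1); they miss things now and then, are a little off and sometimes report something else, mostly with a low value. They report only what shows in the picture. A call takes as long as a camera call. They do not tell look-alikes from the thing itself.
- robot.search_frame(camera, label): "pixel" ([row, column] in pixels, amid what is visible of it).
- robot.silhouettes(camera, label): "pixels" (384x512 bool, what is visible of it) and "pixel" ([row, column] in pixels, amid what is visible of it).
The state is a dict: "time_s": time; "joint_positions": joint angles; "qvel": joint speeds; "tau": joint torques, N m; "position": TCP position; "ee_rot": TCP orientation; "contact_force": force on the tool from outside, world axes, zero at the start; "torque": the same for the moment, N m; "width": opening from 0.0 (shut) to 1.0 (fully open).
Only numpy, scipy, OpenCV 4.12 (cv2) and the standard library are available. Lean on these libraries where they do the work, as an engineer would, in place of code of your own. Each camera call takes 0.05 s, during which the arm holds its last target.

## Working session

There is one attempt and no reset: what is moved stays moved. The work goes in short steps, Python scripts to look and compute and a tool call to move; the robot and the scene stay as the last step left them, time stands still between calls to the robot, and variables do not carry over. Pictures are saved under pics/ and viewed, and the job is handed in when it is done.

Besides the shell and the picture viewer there is one more tool, called after "Request:" by a JSON object that holds its "fn" and its "kwargs". send_rows: Moves the arm, as the interface text tells. Scaled input: -1 to 1 covers 20 cm each way for a shift and 1.5 rad each way for a turn. Its arguments: {"type":"object","properties":{"commands":{"type":"array","items":{"type":"object","properties":{"dx":{"type":"number"},"dy":{"type":"number"},"dz":{"type":"number"},"wx":{"type":"number"},"wy":{"type":"number"},"wz":{"type":"number"}}}},"claw":{"type":"number"},"newtons":{"type":"number"}},"required":["commands"]}

```bash
mkdir -p pics; cat > h.py <<'E'
import numpy as np, cv2
from cell import robot
from scipy.spatial.transform import Rotation as R
def cam(n):
    m=robot.camera_model(n); p,d=robot.camera(n); return p,d,m
def save(n,p): cv2.imwrite('pics/'+n,cv2.cvtColor(p,cv2.COLOR_RGB2BGR))
def K(m): return np.array([[m['fx'],0,m['cx']],[0,m['fy'],m['cy']],[0,0,1.]])
def rays(m,rc):
    rc=np.atleast_2d(np.array(rc,float)); uv=rc[:,::-1].reshape(-1,1,2).copy()
    n=cv2.undistortPoints(uv,K(m),np.array(m['dist'],float)).reshape(-1,2)
    return np.c_[n[:,0],-n[:,1],-np.ones(len(n))]
def world(m,rc,depth):
    r=rays(m,rc)*np.atleast_1d(depth)[:,None]
    T=np.linalg.inv(np.array(m['camera_from_world'])); return r@T[:3,:3].T+T[:3,3]
def onz(m,rc,z):
    r=rays(m,rc);T=np.linalg.inv(np.array(m['camera_from_world'])); d=r@T[:3,:3].T;o=T[:3,3]
    return o+d*((z-o[2])/d[:,2])[:,None]
def proj(m,P):
    P=np.atleast_2d(P);T=np.array(m['camera_from_world']);c=P@T[:3,:3].T+T[:3,3]
    c=c*[1,-1,-1]
    uv=cv2.projectPoints(c.reshape(-1,1,3),np.zeros(3),np.zeros(3),K(m),np.array(m['dist'],float))[0].reshape(-1,2)
    return uv[:,::-1]
def cloud(m,d):
    rr,cc=np.nonzero(d>0); rc=np.c_[rr,cc]; return rc,world(m,rc,d[rr,cc])
E
python3 - <<'E'
from h import *
print(robot.get_obs())
for n in ['side','top','wrist']:
    p,d,m=cam(n); save(n+'0.png',p); np.savez('%s0.npz'%n,p=p,d=d,m=np.array(m,dtype=object))
    for l in ['clip_grip','canister_mid','reader_window','blade_top','mark','card_top']:
        try: print(n,l,[(np.round(x['pixel']),round(float(x['score']),2)) for x in robot.search_frame(n,l)])
        except Exception as e: print(e)
E
```

```text
{'time_s': 0.0, 'joint_positions': array([-1.39999656e+00,  2.76635628e-01,  1.50611565e+00, -7.21373591e-07,
        1.36070369e+00, -1.20986655e-01]), 'qvel': array([-0.00017666,  0.00038971, -0.00164539, -0.00069142, -0.00108092,
        0.00062518]), 'tau': array([-1.10584020e-03, -4.16766930e+01, -2.45803428e+01, -2.33079084e-05,
        1.10129084e-02,  3.03765589e-06]), 'position': array([ 0.16531991, -0.5501814 ,  0.23042351]), 'ee_rot': array([-3.10637581e+00, -4.56442413e-01,  7.39159094e-05]), 'contact_force': array([ 0.35269085,  0.59774532, -0.58901773]), 'torque': array([-0.03030237, -0.01960868,  0.00346727]), 'width': 0.994368310421654}
side clip_grip [(array([269., 304.]), 0.87), (array([250., 374.]), 0.79)]
side canister_mid [(array([181., 161.]), 0.65), (array([150., 155.]), 0.41)]
side reader_window [(array([166., 216.]), 0.75)]
side blade_top [(array([304., 302.]), 0.56)]
side mark [(array([181., 162.]), 0.59), (array([152., 155.]), 0.47)]
side card_top [(array([178., 162.]), 0.77), (array([264., 307.]), 0.33)]
top clip_grip [(array([140., 360.]), 0.91), (array([195., 357.]), 0.58)]
top canister_mid [(array([246., 130.]), 0.72), (array([255., 176.]), 0.67)]
top reader_window [(array([195., 166.]), 0.76)]
top blade_top [(array([198., 341.]), 0.81)]
top mark [(array([244., 131.]), 0.96), (array([254., 178.]), 0.84)]
top card_top [(array([249., 133.]), 0.71), (array([253., 178.]), 0.68), (array([197., 357.]), 0.3)]
wrist clip_grip []
wrist canister_mid []
wrist reader_window []
wrist blade_top []
wrist mark []
wrist card_top []
```

View pics/side0.png

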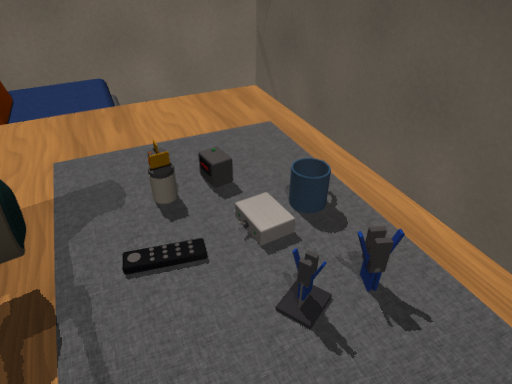

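View pics/top0.png

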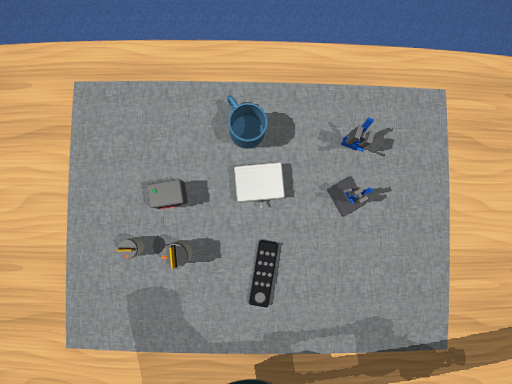

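```bash
python3 - <<'E'
from h import *
for n,b in [('top',(100,300,90,420)),('side',(120,340,120,420))]:
    z=np.load(n+'0.npz',allow_pickle=True);p=z['p'];m=z['m'].item();d=z['d']
    T=np.linalg.inv(np.array(m['camera_from_world']));print(n,T[:3,3].round(3),m['fx'],m['dist'])
    c=p[b[0]:b[1],b[2]:b[3]];s=800/c.shape[1];s=min(s,600/c.shape[0]);save(n+'0c.png',cv2.resize(c,None,fx=s,fy=s,interpolation=cv2.INTER_CUBIC))
    pts={'top':[(140,360),(195,357),(246,130),(255,176),(195,166),(198,341)],'side':[(269,304),(250,374),(181,161),(150,155),(166,216),(304,302)]}[n]
    for q in pts: print(q,world(m,q,[d[q]]).round(3) )
E
```

```text
top [0.563 0.046 0.772] 355.4068668892591 [-0.10260581  0.          0.          0.          0.        ]
(140, 360) [[ 0.711 -0.201  0.054]]
(195, 357) [[ 0.596 -0.19   0.063]]
(246, 130) [[0.487 0.267 0.057]]
(255, 176) [[0.473 0.171 0.073]]
(195, 166) [[0.591 0.195 0.061]]
(198, 341) [[ 0.592 -0.174  0.005]]
side [ 0.377 -0.476  0.459] 365.46522458999397 [-0.04851587  0.          0.          0.          0.        ]
(269, 304) [[ 0.584 -0.193  0.089]]
(250, 374) [[ 0.696 -0.204  0.087]]
(181, 161) [[0.464 0.151 0.057]]
(150, 155) [[0.48  0.277 0.06 ]]
(166, 216) [[0.585 0.164 0.054]]
(304, 302) [[ 0.589 -0.191  0.009]]
```

View crops.

View pics/top0c.png

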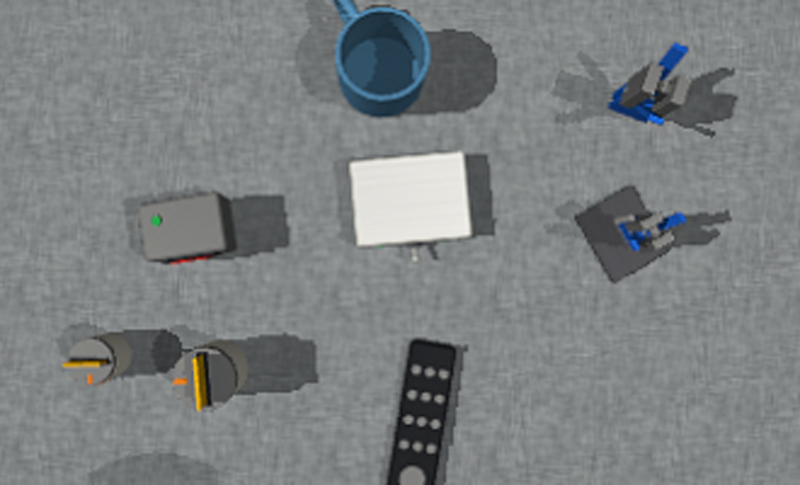

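View pics/side0c.png

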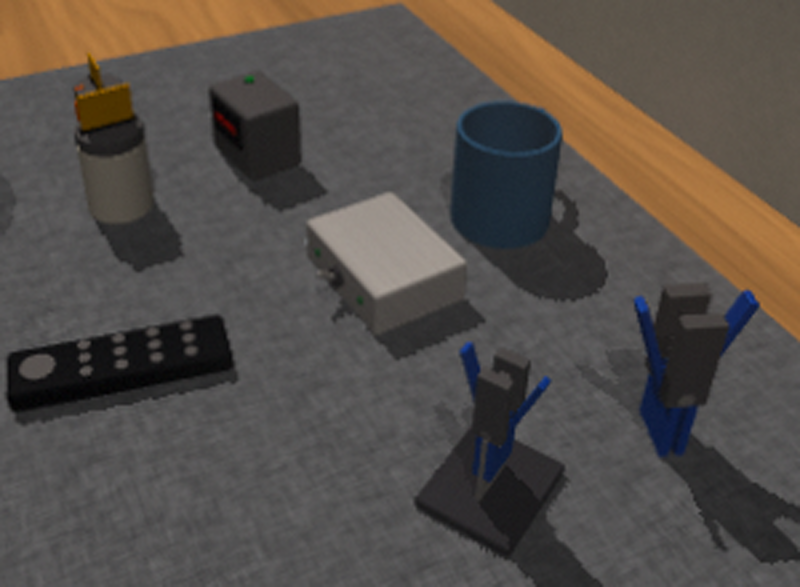

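```bash
cat > meas.py <<'E'
from h import *
def load(n):
    z=np.load(n+'0.npz',allow_pickle=True); return z['p'],z['d'],z['m'].item()
def rect(P):
    c,(w,h),a=cv2.minAreaRect(P[:,:2].astype(np.float32)*1000); return np.round(c,1),np.round((w,h),1),round(a,1)
for n in ['top','side']:
    p,d,m=load(n); rc,P=cloud(m,d); C=p[rc[:,0],rc[:,1]].astype(int)
    hsv=cv2.cvtColor(p,cv2.COLOR_RGB2HSV)[rc[:,0],rc[:,1]].astype(int)
    def box(x,y,z): return (P[:,0]>x[0])&(P[:,0]<x[1])&(P[:,1]>y[0])&(P[:,1]<y[1])&(P[:,2]>z[0])&(P[:,2]<z[1])
    print(n,'table z',np.median(P[box((.3,.7),(-.3,.4),(-.02,.02)),2]))
    can=box((.42,.52),(.12,.215),(.066,.082)); print('lid',can.sum(),P[can].mean(0).round(4),rect(P[can]))
    body=box((.42,.52),(.12,.215),(.01,.066)); print('body',rect(P[body]))
    yel=box((.4,.55),(.1,.22),(.085,.12))&(hsv[:,1]>120); print('card',yel.sum(),P[yel].mean(0).round(4),P[yel].max(0).round(4),rect(P[yel]))
    org=box((.4,.55),(.1,.23),(.01,.085))&(hsv[:,1]>140)&(hsv[:,0]<15); print('orange',org.sum(),P[org].mean(0).round(4) if org.any() else '')
    rd=box((.54,.66),(.12,.25),(.055,.075)); print('reader top',rd.sum(),P[rd].mean(0).round(4),rect(P[rd]))
    red=box((.5,.66),(.12,.25),(.02,.06))&(hsv[:,1]>150)&((hsv[:,0]<8)|(hsv[:,0]>172)); print('red',red.sum(),P[red].mean(0).round(4) if red.any() else '', rect(P[red]) if red.any() else '')
    pl=box((.5,.66),(-.28,-.1),(.004,.014)); print('plate',pl.sum(),P[pl].mean(0).round(4),rect(P[pl]))
    cl=box((.53,.64),(-.26,-.13),(.03,.14)); print('clip',cl.sum(),P[cl].min(0).round(4),P[cl].max(0).round(4))
    for nm,s in [('blue',cl&(hsv[:,1]>150)&(hsv[:,0]>100)),('grey',cl&(hsv[:,1]<100))]:
        Q=P[s]; 
        for lo in (.03,.05,.07,.09,.11):
            q=Q[(Q[:,2]>lo)&(Q[:,2]<lo+.02)]
            if len(q)>4: print(nm,lo,len(q),q.mean(0).round(4),rect(q))
E
python3 meas.py
```

```text
top table z -0.001249459057358293
lid 484 [0.472  0.1736 0.0732] (array([471.1, 174.6]), array([51. , 51.4]), 2.6)
body (array([481.8, 160.4]), array([48.1, 16.3]), 35.5)
card 72 [0.4717 0.1745 0.0984] [0.4913 0.1778 0.1052] (array([471.9, 175.2]), array([39.1,  3.8]), 6.0)
orange 9 [0.4696 0.194  0.0741]
reader top 872 [0.5952 0.1977 0.0598] (array([594.8, 198. ]), array([52.1, 71.5]), 10.1)
red 16 [0.5686 0.1923 0.0431] (array([568.6, 191.8]), array([ 1.6, 28.3]), 9.9)
plate 585 [ 0.5956 -0.1794  0.0063] (array([ 597. , -184.8]), array([69.6, 58.2]), 30.4)
clip 291 [ 0.5809 -0.2076  0.0304] [ 0.6118 -0.1659  0.1021]
blue 0.03 13 [ 0.5964 -0.1809  0.0346] (array([ 596.1, -180.8]), array([17.2,  1.5]), 31.1)
blue 0.05 16 [ 0.5908 -0.1835  0.0645] (array([ 588.8, -185.8]), array([12.5, 11.8]), 11.3)
blue 0.07 23 [ 0.6008 -0.1962  0.0819] (array([ 596.2, -187.2]), array([ 6.8, 34.1]), 28.5)
blue 0.09 29 [ 0.598  -0.1917  0.0974] (array([ 595.4, -186.1]), array([ 8.2, 47.7]), 29.1)
grey 0.03 12 [ 0.6079 -0.179   0.0412] (array([ 606.7, -178.9]), array([ 4.6, 10. ]), 66.7)
grey 0.05 23 [
[... 904 characters left out ...]
0395] (array([ 593.9, -187.6]), array([26.6, 10.7]), 29.1)
blue 0.05 24 [ 0.5885 -0.1947  0.0582] (array([ 589.7, -193.7]), array([20.6,  9.1]), 0.8)
blue 0.07 50 [ 0.5917 -0.1892  0.0829] (array([ 590.7, -189. ]), array([ 7.9, 36.6]), 18.7)
blue 0.09 72 [ 0.5907 -0.1848  0.0981] (array([ 592.7, -187.3]), array([ 8.9, 47.3]), 30.8)
grey 0.03 20 [ 0.5821 -0.1938  0.0404] (array([ 582.5, -193.5]), array([3.1, 2.9]), 39.7)
grey 0.05 99 [ 0.5846 -0.1937  0.063 ] (array([ 591.4, -193.9]), array([13.9, 28.3]), 82.4)
grey 0.07 192 [ 0.5888 -0.1924  0.0807] (array([ 589.3, -186.8]), array([23.9, 33.7]), 45.9)
grey 0.09 257 [ 0.5925 -0.1882  0.0974] (array([ 593.7, -184.2]), array([30.2, 32.8]), 0.2)
```

Request:
{"fn": "send_rows", "kwargs": {"commands": [{"dx": 0.095, "dy": 0.227, "wz": 0.068}, {"dx": 0.19, "dy": 0.453, "wz": 0.135}, {"dx": 0.286, "dy": 0.68, "wz": 0.203}, {"dx": 0.381, "dy": 0.906, "wz": 0.271}, {"dx": 0.381, "dy": 0.906, "wz": 0.271}], "claw": -1, "newtons": 30}}

```text
validation failed for argument at $.co...
```

Request:
{"fn": "send_rows", "kwargs": {"commands": [{"dx": 0.095, "dy": 0.227, "wz": 0.068}, {"dx": 0.19, "dy": 0.453, "wz": 0.135}, {"dx": 0.286, "dy": 0.68, "wz": 0.203}, {"dx": 0.381, "dy": 0.906, "wz": 0.271}, {"dx": 0.381, "dy": 0.906, "wz": 0.271}]}}

```text
validation failed for argument at $.co...
```

Request:
{"fn": "send_rows", "kwargs": {"commands": [{"dx": 0.095, "dy": 0.227, "wz": 0.068}, {"dx": 0.19, "dy": 0.453, "wz": 0.135}, {"dx": 0.286, "dy": 0.68, "wz": 0.203}, {"dx": 0.381, "dy": 0.906, "wz": 0.271}, {"dx": 0.381, "dy": 0.906, "wz": 0.271}]}}

```text
validation failed for argument at $.co...
```

```bash
cat > st.py <<'E'
from h import *
def st():
    o=robot.get_obs(); M=R.from_rotvec(o['ee_rot']).as_matrix()
    print('t',round(o['time_s'],2),'pos',o['position'].round(4),'psi',round(np.degrees(np.arctan2(M[1,1],M[0,1])),2),'z',M[:,2].round(3),'w',round(o['width'],3),'F',o['contact_force'].round(2),'j6',o['joint_positions'][5].round(2))
E
python3 -c "
from st import *
st()
p,d,m=cam('wrist'); save('w1.png',p)"
```

```text
t 1.05 pos [ 0.1654 -0.5507  0.2313] psi -73.28 z [ 0. -0. -1.] w 1.001 F [-0.21  0.2  -0.04] j6 -0.12
```

Request:
{"fn": "send_rows", "kwargs": {"commands": [{"dx": 0.1, "dy": 0.23, "dz": 0.0, "wx": 0.0, "wy": 0.0, "wz": 0.07}, {"dx": 0.19, "dy": 0.45, "dz": 0.0, "wx": 0.0, "wy": 0.0, "wz": 0.14}, {"dx": 0.29, "dy": 0.68, "dz": 0.0, "wx": 0.0, "wy": 0.0, "wz": 0.2}, {"dx": 0.38, "dy": 0.91, "dz": 0.0, "wx": 0.0, "wy": 0.0, "wz": 0.27}, {"dx": 0.38, "dy": 0.91, "dz": 0.0, "wx": 0.0, "wy": 0.0, "wz": 0.27}], "claw": -1, "newtons": 30}}

```text
time_s: 1.72
position: [0.242, -0.3654, 0.2316]
ee_rot: [-2.95, -1.077, -0.001]
contact_force: [-0.2, -0.3, 0.0]
width: 0.997
```

Request:
{"fn": "send_rows", "kwargs": {"commands": [{"dx": 0.1, "dy": 0.23, "dz": 0.0, "wx": 0.0, "wy": 0.0, "wz": 0.07}, {"dx": 0.19, "dy": 0.45, "dz": 0.0, "wx": 0.0, "wy": 0.0, "wz": 0.14}, {"dx": 0.29, "dy": 0.68, "dz": 0.0, "wx": 0.0, "wy": 0.0, "wz": 0.2}, {"dx": 0.38, "dy": 0.91, "dz": 0.0, "wx": 0.0, "wy": 0.0, "wz": 0.27}, {"dx": 0.38, "dy": 0.91, "dz": 0.0, "wx": 0.0, "wy": 0.0, "wz": 0.27}]}}

```text
time_s: 2.35
position: [0.3182, -0.1849, 0.2315]
ee_rot: [2.673, 1.65, 0.001]
contact_force: [0.1, -0.3, 0.0]
width: 0.999
```

Request:
{"fn": "send_rows", "kwargs": {"commands": [{"dx": 0.1, "dy": 0.23, "dz": 0.0, "wx": 0.0, "wy": 0.0, "wz": 0.07}, {"dx": 0.19, "dy": 0.45, "dz": 0.0, "wx": 0.0, "wy": 0.0, "wz": 0.14}, {"dx": 0.29, "dy": 0.68, "dz": 0.0, "wx": 0.0, "wy": 0.0, "wz": 0.2}, {"dx": 0.38, "dy": 0.8, "dz": 0.0, "wx": 0.0, "wy": 0.0, "wz": 0.27}, {"dx": 0.38, "dy": 0.8, "dz": 0.0, "wx": 0.0, "wy": 0.0, "wz": 0.27}]}}

```text
time_s: 2.98
position: [0.395, -0.0271, 0.2314]
ee_rot: [2.29, 2.149, 0.0]
contact_force: [-0.8, 0.4, -0.6]
width: 1.003
```

```bash
python3 -c "
from st import *
st()
p,d,m=cam('wrist'); save('w1.png',p); np.savez('w1.npz',p=p,d=d,m=np.array(m,dtype=object))"
```

```text
t 2.98 pos [ 0.395  -0.0271  0.2314] psi -3.62 z [ 0.001 -0.001 -1.   ] w 1.003 F [-0.82  0.44 -0.59] j6 -0.18
```

View pics/w1.png

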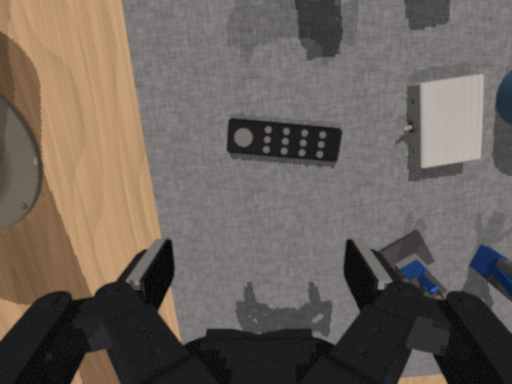

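Request:
{"fn": "send_rows", "kwargs": {"commands": [{"dx": 0.1, "dy": 0.2, "dz": 0.0, "wx": 0.0, "wy": 0.0, "wz": 0.07}, {"dx": 0.2, "dy": 0.35, "dz": 0.0, "wx": 0.0, "wy": 0.0, "wz": 0.0}, {"dx": 0.3, "dy": 0.4, "dz": 0.0, "wx": 0.0, "wy": 0.0, "wz": 0.0}, {"dx": 0.3, "dy": 0.4, "dz": 0.0, "wx": 0.0, "wy": 0.0, "wz": 0.0}]}}

```text
time_s: 3.52
position: [0.4548, 0.0519, 0.2311]
ee_rot: [2.29, 2.149, -0.001]
contact_force: [-0.5, 0.1, -0.4]
width: 0.997
```

```bash
cat > wm.py <<'E'
from st import *
import sys
def wm(tag):
    st(); p,d,m=cam('wrist'); save(tag+'.png',p); np.savez(tag+'.npz',p=p,d=d,m=np.array(m,dtype=object))
    rc,P=cloud(m,d); hsv=cv2.cvtColor(p,cv2.COLOR_RGB2HSV)[rc[:,0],rc[:,1]].astype(int)
    return p,d,m,rc,P,hsv
def rect(P):
    c,(w,h),a=cv2.minAreaRect(P[:,:2].astype(np.float32)*1000); return np.round(c,1),np.round((w,h),1),round(a,1)
def can(P,hsv):
    box=lambda x,y,z:(P[:,0]>x[0])&(P[:,0]<x[1])&(P[:,1]>y[0])&(P[:,1]<y[1])&(P[:,2]>z[0])&(P[:,2]<z[1])
    for n,s in [('lid',box((.42,.52),(.12,.22),(.066,.082))),('card',box((.42,.52),(.12,.22),(.085,.115))&(hsv[:,1]>120)),('orange',box((.42,.52),(.12,.22),(.01,.085))&(hsv[:,1]>140)&(hsv[:,0]<13)),('reader',box((.54,.66),(.12,.25),(.055,.075)))]:
        if s.sum()>3: print(n,s.sum(),P[s].mean(0).round(4),'zmax',P[s].max(0)[2].round(4),rect(P[s]))
E
python3 -c "
from wm import *
p,d,m,rc,P,hsv=wm('w2'); can(P,hsv)
"; cp w2.png pics/ 2>/dev/null
```

```text
t 3.52 pos [0.4548 0.0519 0.2311] psi -3.66 z [ 0.    -0.001 -1.   ] w 0.997 F [-0.48  0.06 -0.45] j6 0.03
lid 2198 [0.4705 0.1729 0.0752] zmax 0.082 (array([471.2, 173.4]), array([50.5, 51.8]), 85.8)
card 329 [0.4707 0.1728 0.1003] zmax 0.1066 (array([470.4, 173.2]), array([39.2,  3.5]), 5.3)
orange 43 [0.4689 0.1922 0.0764] zmax 0.0782 (array([468.9, 192.1]), array([3.3, 9. ]), 6.6)
reader 2758 [0.5924 0.1857 0.0615] zmax 0.0644 (array([594., 188.]), array([52.9, 53.1]), 8.8)
```

View pics/w2.png

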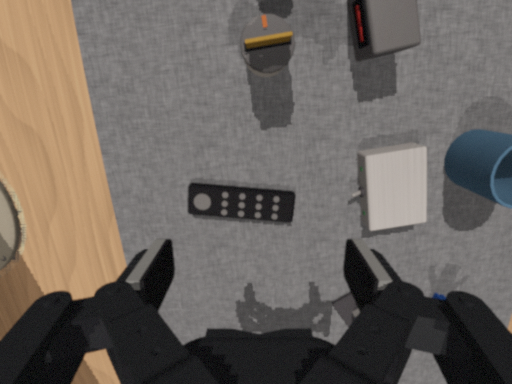

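Request:
{"fn": "send_rows", "kwargs": {"commands": [{"dx": 0.03, "dy": 0.2, "dz": 0.0, "wx": 0.0, "wy": 0.0, "wz": 0.1}, {"dx": 0.05, "dy": 0.4, "dz": 0.0, "wx": 0.0, "wy": 0.0, "wz": 0.2}, {"dx": 0.08, "dy": 0.61, "dz": 0.0, "wx": 0.0, "wy": 0.0, "wz": 0.275}, {"dx": 0.08, "dy": 0.61, "dz": 0.0, "wx": 0.0, "wy": 0.0, "wz": 0.275}, {"dx": 0.08, "dy": 0.61, "dz": 0.0, "wx": 0.0, "wy": 0.0, "wz": 0.275}]}}

```text
time_s: 4.2
position: [0.4689, 0.1737, 0.2312]
ee_rot: [1.804, 2.572, -0.003]
contact_force: [0.2, -0.3, 0.6]
width: 0.999
```

```bash
python3 -c "
from wm import *
p,d,m,rc,P,hsv=wm('w3'); p,d,m=cam('top'); save('t3.png',p)
"
```

```text
t 4.2 pos [0.4689 0.1737 0.2312] psi 19.9 z [-0.001 -0.001 -1.   ] w 0.999 F [ 0.25 -0.3   0.57] j6 -0.13
```

View pics/w3.png

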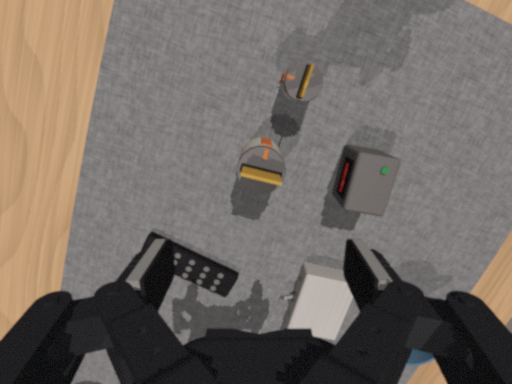

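Request:
{"fn": "send_rows", "kwargs": {"commands": [{"dx": 0.01, "dy": 0.0, "dz": -0.25, "wx": 0.0, "wy": 0.0, "wz": 0.0}, {"dx": 0.01, "dy": 0.0, "dz": -0.5, "wx": 0.0, "wy": 0.0, "wz": 0.0}, {"dx": 0.01, "dy": 0.0, "dz": -0.7, "wx": 0.0, "wy": 0.0, "wz": 0.0}, {"dx": 0.01, "dy": 0.0, "dz": -0.85, "wx": 0.0, "wy": 0.0, "wz": 0.0}, {"dx": 0.01, "dy": 0.0, "dz": -0.94, "wx": 0.0, "wy": 0.0, "wz": 0.0}, {"dx": 0.01, "dy": 0.0, "dz": -0.94, "wx": 0.0, "wy": 0.0, "wz": 0.0}]}}

```text
time_s: 5.05
position: [0.4703, 0.1739, 0.0423]
ee_rot: [-1.804, -2.57, 0.004]
contact_force: [-0.5, 0.1, -0.3]
width: 0.999
```

```bash
python3 -c "
from wm import *
p,d,m,rc,P,hsv=wm('w4'); p,d,m=cam('side'); save('s4.png',cv2.resize(p[80:280,60:340],None,fx=2.8,fy=2.8))
"
```

```text
t 5.05 pos [0.4703 0.1739 0.0423] psi 19.87 z [-0.003 -0.001 -1.   ] w 0.999 F [-0.47  0.05 -0.28] j6 -0.13
```

View pics/w4.png

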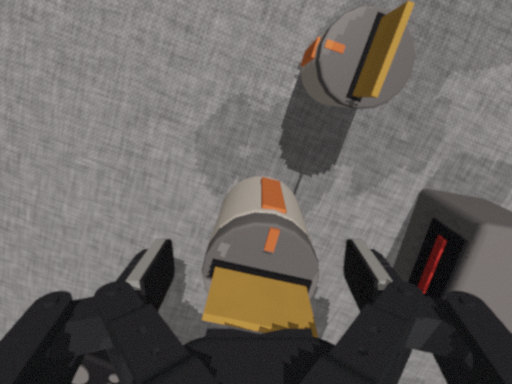

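View pics/s4.png

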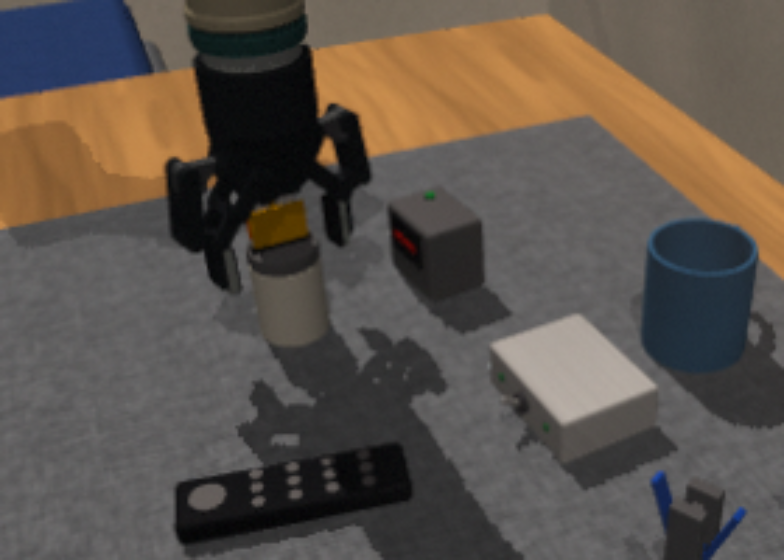

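Request:
{"fn": "send_rows", "kwargs": {"commands": [{"dx": 0, "dy": 0, "dz": 0, "wx": 0, "wy": 0, "wz": 0}, {"dx": 0, "dy": 0, "dz": 0, "wx": 0, "wy": 0, "wz": 0}, {"dx": 0, "dy": 0, "dz": 0, "wx": 0, "wy": 0, "wz": 0}, {"dx": 0, "dy": 0, "dz": 0, "wx": 0, "wy": 0, "wz": 0}, {"dx": 0, "dy": 0, "dz": 0, "wx": 0, "wy": 0, "wz": 0}, {"dx": 0, "dy": 0, "dz": 0, "wx": 0, "wy": 0, "wz": 0}, {"dx": 0, "dy": 0, "dz": 0, "wx": 0, "wy": 0, "wz": 0}, {"dx": 0, "dy": 0, "dz": 0, "wx": 0, "wy": 0, "wz": 0}], "claw": 1, "newtons": 30}}

```text
time_s: 6.15
position: [0.4717, 0.1752, 0.0443]
ee_rot: [1.802, 2.572, 0.001]
contact_force: [-0.6, -0.9, 6.5]
width: 0.598
```

Request:
{"fn": "send_rows", "kwargs": {"commands": [{"dx": 0, "dy": 0, "dz": 0, "wx": 0, "wy": 0, "wz": -0.1}, {"dx": 0, "dy": 0, "dz": 0, "wx": 0, "wy": 0, "wz": -0.2}, {"dx": 0, "dy": 0, "dz": 0, "wx": 0, "wy": 0, "wz": -0.3}, {"dx": 0, "dy": 0, "dz": 0, "wx": 0, "wy": 0, "wz": -0.4}, {"dx": 0, "dy": 0, "dz": 0, "wx": 0, "wy": 0, "wz": -0.5}, {"dx": 0, "dy": 0, "dz": 0, "wx": 0, "wy": 0, "wz": -0.6}, {"dx": 0, "dy": 0, "dz": 0, "wx": 0, "wy": 0, "wz": -0.7}, {"dx": 0, "dy": 0, "dz": 0, "wx": 0, "wy": 0, "wz": -0.8}, {"dx": 0, "dy": 0, "dz": 0, "wx": 0, "wy": 0, "wz": -0.9}, {"dx": 0, "dy": 0, "dz": 0, "wx": 0, "wy": 0, "wz": -0.987}, {"dx": 0, "dy": 0, "dz": 0, "wx": 0, "wy": 0, "wz": -0.987}]}}

```text
time_s: 7.52
position: [0.4733, 0.1754, 0.0443]
ee_rot: [3.065, 0.687, 0.006]
contact_force: [2.2, -1.5, 4.7]
width: 0.601
```

```bash
python3 -c "
from wm import *
p,d,m,rc,P,hsv=wm('w5');"
```

```text
t 7.53 pos [0.4733 0.1754 0.0443] psi -64.74 z [ 0.004  0.    -1.   ] w 0.601 F [ 2.2  -1.49  4.68] j6 1.35
```

View pics/w5.png

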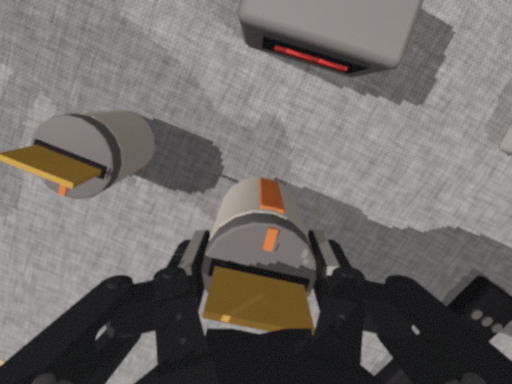

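Request:
{"fn": "send_rows", "kwargs": {"commands": [{"dx": 0, "dy": 0, "dz": 0, "wx": 0, "wy": 0, "wz": 0}, {"dx": 0, "dy": 0, "dz": 0, "wx": 0, "wy": 0, "wz": 0}, {"dx": 0, "dy": 0, "dz": 0, "wx": 0, "wy": 0, "wz": 0}, {"dx": 0, "dy": 0, "dz": 0, "wx": 0, "wy": 0, "wz": 0}, {"dx": 0, "dy": 0, "dz": 0, "wx": 0, "wy": 0, "wz": 0}, {"dx": 0, "dy": 0, "dz": 0, "wx": 0, "wy": 0, "wz": 0}, {"dx": 0, "dy": 0, "dz": 0, "wx": 0, "wy": 0, "wz": 0}], "claw": -1}}

```text
time_s: 8.45
position: [0.4714, 0.1753, 0.0433]
ee_rot: [3.066, 0.684, 0.0]
contact_force: [-0.8, 0.9, -1.0]
width: 0.997
```

Request:
{"fn": "send_rows", "kwargs": {"commands": [{"dx": 0, "dy": 0, "dz": 0.1, "wx": 0, "wy": 0, "wz": 0}, {"dx": 0, "dy": 0, "dz": 0.3, "wx": 0, "wy": 0, "wz": 0}, {"dx": 0, "dy": 0, "dz": 0.6, "wx": 0, "wy": 0, "wz": 0}, {"dx": 0, "dy": 0, "dz": 0.9, "wx": 0, "wy": 0, "wz": 0}, {"dx": 0, "dy": 0, "dz": 0.95, "wx": 0, "wy": 0, "wz": 0}]}}

```text
time_s: 9.07
position: [0.4739, 0.1759, 0.238]
ee_rot: [3.066, 0.684, 0.015]
contact_force: [0.0, 0.2, -0.0]
width: 1.003
```

```bash
python3 -c "
from wm import *
p,d,m,rc,P,hsv=wm('w6');can(P,hsv)
p,d,m=cam('side');rc,P=cloud(m,d); hsv=cv2.cvtColor(p,cv2.COLOR_RGB2HSV)[rc[:,0],rc[:,1]].astype(int);can(P,hsv)"
```

```text
t 9.07 pos [0.4739 0.1759 0.238 ] psi -64.85 z [ 0.009  0.002 -1.   ] w 1.003 F [ 0.01  0.18 -0.04] j6 1.35
lid 1390 [0.4757 0.1758 0.0751] zmax 0.082 (array([473.8, 174.1]), array([49.6, 50.8]), 23.7)
card 305 [0.4745 0.1749 0.0991] zmax 0.1065 (array([473.8, 174.6]), array([ 3.5, 39.5]), 11.3)
orange 82 [0.4969 0.1792 0.0529] zmax 0.0778 (array([493.6, 178.7]), array([11.8, 10.6]), 10.5)
reader 3619 [0.5935 0.1975 0.0618] zmax 0.0657 (array([593.5, 196.7]), array([51.8, 70.6]), 9.7)
lid 315 [0.4716 0.1674 0.0736] zmax 0.082 (array([473.1, 171.5]), array([46.9, 51.2]), 88.5)
card 80 [0.4728 0.1728 0.0969] zmax 0.1058 (array([473.4, 175.1]), array([ 4.5, 42.5]), 11.4)
orange 11 [0.4921 0.1819 0.0751] zmax 0.0759 (array([491.3, 182.2]), array([9.8, 8.8]), 19.0)
reader 419 [0.5909 0.1911 0.0617] zmax 0.0654 (array([592.3, 197.3]), array([51.6, 71.3]), 10.1)
```

View pics/w6.png

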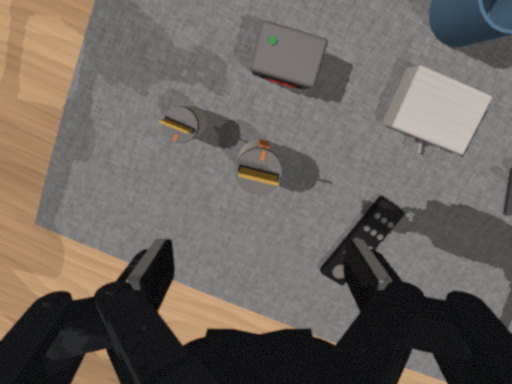

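Request:
{"fn": "send_rows", "kwargs": {"commands": [{"dx": 0.05, "dy": -0.24, "dz": 0, "wx": 0, "wy": 0, "wz": 0.03}, {"dx": 0.1, "dy": -0.5, "dz": 0, "wx": 0, "wy": 0, "wz": 0.03}, {"dx": 0.15, "dy": -0.75, "dz": 0, "wx": 0, "wy": 0, "wz": 0.03}, {"dx": 0.19, "dy": -0.97, "dz": 0, "wx": 0, "wy": 0, "wz": 0.03}]}}

```text
time_s: 9.68
position: [0.5082, -0.0203, 0.2306]
ee_rot: [-3.048, -0.751, 0.007]
contact_force: [0.3, 0.9, 0.1]
width: 1.0
```

Request:
{"fn": "send_rows", "kwargs": {"commands": [{"dx": 0.05, "dy": -0.24, "dz": 0, "wx": 0, "wy": 0, "wz": 0.03}, {"dx": 0.1, "dy": -0.5, "dz": 0, "wx": 0, "wy": 0, "wz": 0.03}, {"dx": 0.15, "dy": -0.75, "dz": 0, "wx": 0, "wy": 0, "wz": 0.03}, {"dx": 0.19, "dy": -0.97, "dz": 0, "wx": 0, "wy": 0, "wz": 0.03}, {"dx": 0.19, "dy": -0.97, "dz": 0, "wx": 0, "wy": 0, "wz": 0.03}, {"dx": 0.19, "dy": -0.97, "dz": 0, "wx": 0, "wy": 0, "wz": 0.03}]}}

```text
time_s: 10.42
position: [0.5463, -0.2118, 0.2311]
ee_rot: [-3.029, -0.819, 0.005]
contact_force: [-0.3, 0.4, -0.4]
width: 1.0
```

```bash
cat > cl.py <<'E'
from wm import *
def clip(P,hsv):
    box=lambda x,y,z:(P[:,0]>x[0])&(P[:,0]<x[1])&(P[:,1]>y[0])&(P[:,1]<y[1])&(P[:,2]>z[0])&(P[:,2]<z[1])
    pl=box((.5,.66),(-.28,-.1),(.004,.014)); 
    print('plate',pl.sum(),rect(P[pl]))
    cl=box((.55,.64),(-.24,-.13),(.03,.125)); print('zmax',np.percentile(P[cl][:,2],[95,99,100]).round(4))
    b=cl&(hsv[:,1]>150)&(hsv[:,0]>100); g=cl&(hsv[:,1]<100)
    for n,s in [('blue',b),('grey',g)]:
        for lo,hi in [(.03,.06),(.06,.08),(.08,.09),(.09,.096),(.096,.11),(.085,.12)]:
            q=P[s&(P[:,2]>lo)&(P[:,2]<hi)]
            if len(q)>5: print(n,lo,hi,len(q),q.mean(0).round(4),rect(q))
E
python3 -c "
from cl import *
p,d,m,rc,P,hsv=wm('w7');clip(P,hsv)"
```

```text
t 10.43 pos [ 0.5463 -0.2118  0.2311] psi -59.73 z [-0.004  0.003 -1.   ] w 1.0 F [-0.26  0.37 -0.36] j6 0.55
plate 2007 (array([ 595.6, -187.8]), array([70.4, 60.2]), 30.4)
zmax [0.1019 0.103  0.1047]
blue 0.06 0.08 111 [ 0.5943 -0.1889  0.0715] (array([ 594.3, -188.7]), array([ 8. , 24.6]), 30.4)
blue 0.08 0.09 76 [ 0.5956 -0.1898  0.0854] (array([ 595. , -189.4]), array([ 8.3, 35.1]), 30.9)
blue 0.09 0.096 46 [ 0.5959 -0.1902  0.0931] (array([ 594.4, -188.4]), array([ 7.6, 36.4]), 30.4)
blue 0.096 0.11 104 [ 0.5957 -0.1902  0.1008] (array([ 594.4, -188.4]), array([ 8.2, 46.4]), 30.6)
blue 0.085 0.12 190 [ 0.5959 -0.1904  0.0962] (array([ 594.4, -188.4]), array([ 8.3, 46.4]), 30.8)
grey 0.03 0.06 15 [ 0.6078 -0.1804  0.0559] (array([ 607.8, -180.4]), array([4.1, 2.1]), 30.4)
grey 0.06 0.08 55 [ 0.5952 -0.1874  0.0684] (array([ 597.2, -186. ]), array([18.4, 22.9]), 30.5)
grey 0.08 0.09 17 [ 0.5886 -0.1865  0.0854] (array([ 588.1, -185.3]), array([ 7.4, 27.7]), 9.3)
grey 0.09 0.096 82 [ 0.5939 -0.1879  0.0936] (array([ 595. , -182.1]), array([18.2, 26.1]), 30.4)
grey 0.096 0.11 376 [ 0.5941 -0.1881  0.1   ] (array([ 592.8, -187.8]), array([30. , 41.7]), 59.8)
grey 0.085 0.12 467 [ 0.594  -0.188   0.0986] (array([ 592.8, -187.7]), array([30.3, 41.5]), 60.1)
```

View pics/w7.png

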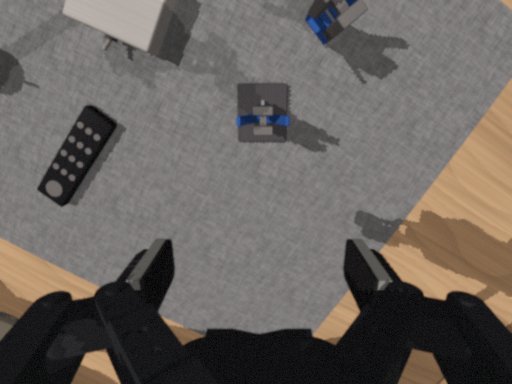

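Request:
{"fn": "send_rows", "kwargs": {"commands": [{"dx": 0.12, "dy": 0.06, "dz": 0, "wx": 0, "wy": 0, "wz": 0}, {"dx": 0.24, "dy": 0.12, "dz": 0, "wx": 0, "wy": 0, "wz": 0}, {"dx": 0.24, "dy": 0.12, "dz": -0.1, "wx": 0, "wy": 0, "wz": 0}, {"dx": 0.24, "dy": 0.12, "dz": -0.3, "wx": 0, "wy": 0, "wz": 0}, {"dx": 0.24, "dy": 0.12, "dz": -0.3, "wx": 0, "wy": 0, "wz": 0}, {"dx": 0.24, "dy": 0.12, "dz": -0.3, "wx": 0, "wy": 0, "wz": 0}]}}

```text
time_s: 11.22
position: [0.5959, -0.1881, 0.1744]
ee_rot: [3.031, 0.822, 0.002]
contact_force: [0.1, 0.0, 0.8]
width: 1.001
```

```bash
python3 -c "
from cl import *
p,d,m,rc,P,hsv=wm('w8');clip(P,hsv);print(proj(m,[[.594,-.1878,.103]]))"
```

```text
t 11.22 pos [ 0.5959 -0.1881  0.1744] psi -59.64 z [ 0.001 -0.    -1.   ] w 1.001 F [0.07 0.04 0.85] j6 0.62
plate 2356 (array([ 596.6, -187.2]), array([68.1, 60. ]), 30.4)
zmax [0.1016 0.1026 0.1037]
blue 0.03 0.06 20 [ 0.6057 -0.181   0.0446] (array([ 606.1, -181.7]), array([0.4, 9.5]), 29.6)
blue 0.06 0.08 40 [ 0.5959 -0.1882  0.078 ] (array([ 595.3, -187.7]), array([ 7.9, 26.2]), 30.8)
blue 0.08 0.09 107 [ 0.5957 -0.1878  0.085 ] (array([ 595. , -187.6]), array([ 8.4, 32.7]), 30.5)
blue 0.09 0.096 71 [ 0.5965 -0.1886  0.093 ] (array([ 595.7, -187.9]), array([ 8. , 38.2]), 30.4)
blue 0.096 0.11 140 [ 0.5958 -0.1883  0.1005] (array([ 595.4, -188. ]), array([ 8.1, 46.7]), 31.0)
blue 0.085 0.12 268 [ 0.5958 -0.188   0.0957] (array([ 595.4, -188.1]), array([ 8.3, 46.7]), 31.0)
grey 0.03 0.06 62 [ 0.6075 -0.1808  0.0518] (array([ 608.2, -180.6]), array([ 5.4, 16.3]), 29.7)
grey 0.06 0.08 189 [ 0.6005 -0.1846  0.072 ] (array([ 598.2, -186.4]), array([19.6, 28.9]), 28.0)
grey 0.08 0.09 131 [ 0.5991 -0.1852  0.0854] (array([ 598.3, -186.4]), array([18.9, 37.4]), 31.4)
grey 0.09 0.096 171 [ 0.5959 -0.1866  0.0933] (array([ 594.9, -180.6]), array([18.8, 30.9]), 30.4)
grey 0.096 0.11 499 [ 0.5956 -0.1875  0.0997] (array([ 595.1, -187.8]), array([25.8, 47.7]), 31.7)
grey 0.085 0.12 744 [ 0.596  -0.1871  0.097 ] (array([ 595.1, -187.8]), array([25.8, 47.7]), 31.7)
[[199.51289738 255.67433694]]
```

View pics/w8.png

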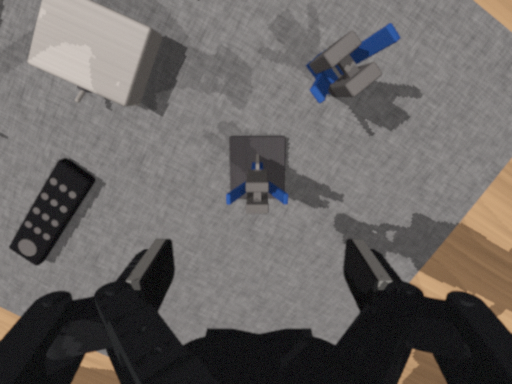

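Request:
{"fn": "send_rows", "kwargs": {"commands": [{"dx": 0, "dy": 0, "dz": -0.2, "wx": 0, "wy": 0, "wz": 0}, {"dx": 0, "dy": 0, "dz": -0.35, "wx": 0, "wy": 0, "wz": 0}, {"dx": 0, "dy": 0, "dz": -0.45, "wx": 0, "wy": 0, "wz": 0}, {"dx": 0, "dy": 0, "dz": -0.52, "wx": 0, "wy": 0, "wz": 0}, {"dx": 0, "dy": 0, "dz": -0.52, "wx": 0, "wy": 0, "wz": 0}, {"dx": 0, "dy": 0, "dz": -0.52, "wx": 0, "wy": 0, "wz": 0}]}}

```text
time_s: 12.02
position: [0.5963, -0.1891, 0.0706]
ee_rot: [3.031, 0.821, 0.003]
contact_force: [0.6, -0.3, -0.3]
width: 1.002
```

```bash
python3 -c "
from cl import *
p,d,m,rc,P,hsv=wm('w9'); p,d,m=cam('side'); save('s9.png',cv2.resize(p[140:360,220:480],None,fx=2.7,fy=2.7))"
```

```text
t 12.03 pos [ 0.5963 -0.1891  0.0706] psi -59.7 z [ 0.002 -0.001 -1.   ] w 1.002 F [ 0.58 -0.35 -0.3 ] j6 0.62
```

View pics/w9.png

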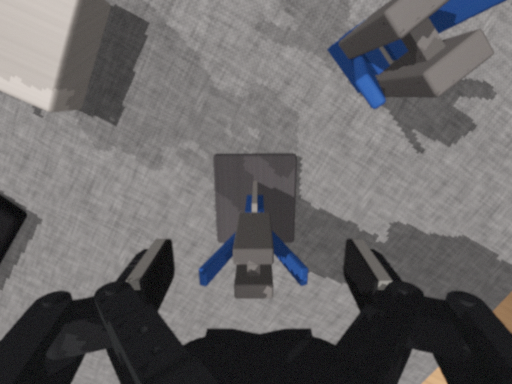

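View pics/s9.png

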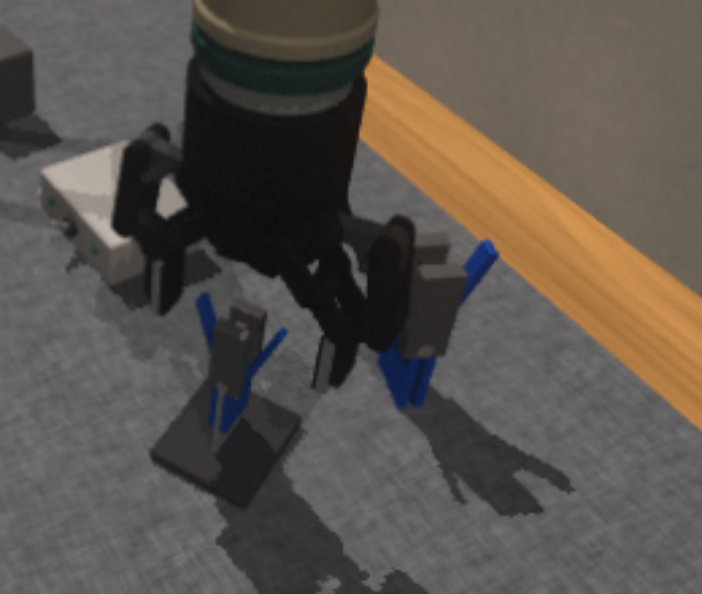

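Request:
{"fn": "send_rows", "kwargs": {"commands": [{"dx": -0.005, "dy": 0.006, "dz": -0.02, "wx": 0, "wy": 0, "wz": 0}, {"dx": -0.005, "dy": 0.006, "dz": -0.02, "wx": 0, "wy": 0, "wz": 0}, {"dx": -0.005, "dy": 0.006, "dz": -0.02, "wx": 0, "wy": 0, "wz": 0}]}}

```text
time_s: 12.5
position: [0.5944, -0.1875, 0.0653]
ee_rot: [3.032, 0.821, -0.0]
contact_force: [-0.1, 0.4, -0.6]
width: 0.996
```

Request:
{"fn": "send_rows", "kwargs": {"commands": [{"dx": 0, "dy": 0, "dz": 0, "wx": 0, "wy": 0, "wz": 0}, {"dx": 0, "dy": 0, "dz": 0, "wx": 0, "wy": 0, "wz": 0}, {"dx": 0, "dy": 0, "dz": 0, "wx": 0, "wy": 0, "wz": 0}, {"dx": 0, "dy": 0, "dz": 0, "wx": 0, "wy": 0, "wz": 0}, {"dx": 0, "dy": 0, "dz": 0, "wx": 0, "wy": 0, "wz": 0}, {"dx": 0, "dy": 0, "dz": 0, "wx": 0, "wy": 0, "wz": 0}, {"dx": 0, "dy": 0, "dz": 0, "wx": 0, "wy": 0, "wz": 0}, {"dx": 0, "dy": 0, "dz": 0, "wx": 0, "wy": 0, "wz": 0}, {"dx": 0, "dy": 0, "dz": 0, "wx": 0, "wy": 0, "wz": 0}, {"dx": 0, "dy": 0, "dz": 0, "wx": 0, "wy": 0, "wz": 0}], "claw": 1, "newtons": 40}}

```text
time_s: 13.75
position: [0.596, -0.1882, 0.0675]
ee_rot: [3.03, 0.82, 0.005]
contact_force: [-0.7, 0.7, 8.0]
width: 0.205
```

```bash
python3 -c "
from cl import *
p,d,m,rc,P,hsv=wm('w10'); p,d,m=cam('side'); save('s10.png',cv2.resize(p[180:340,240:400],None,fx=3.7,fy=3.7))"
```

```text
t 13.75 pos [ 0.596  -0.1882  0.0675] psi -59.7 z [ 0.004 -0.002 -1.   ] w 0.205 F [-0.69  0.72  7.99] j6 0.62
```

View pics/w10.png

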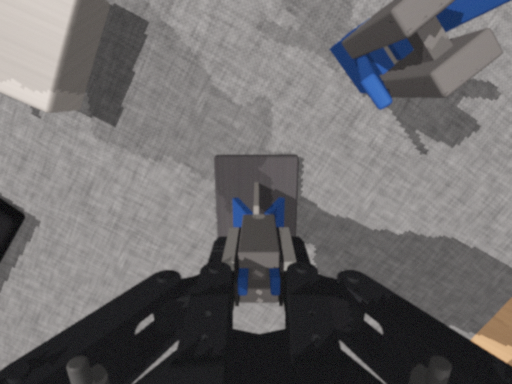

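View pics/s10.png

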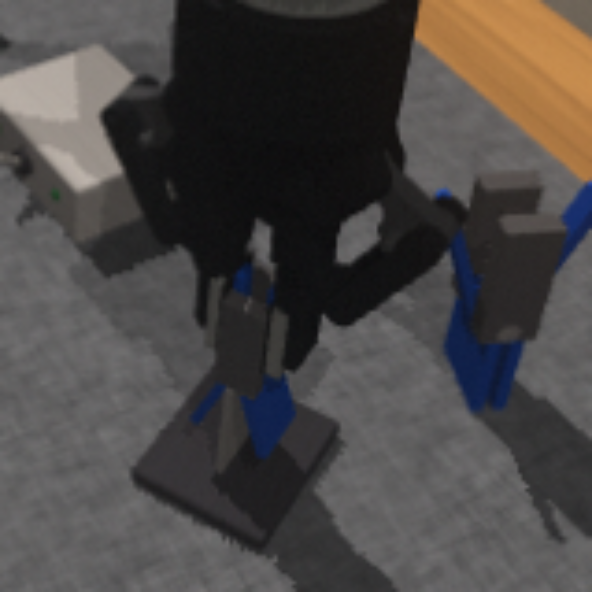

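Request:
{"fn": "send_rows", "kwargs": {"commands": [{"dx": 0, "dy": 0, "dz": 0.05, "wx": 0, "wy": 0, "wz": 0}, {"dx": 0, "dy": 0, "dz": 0.1, "wx": 0, "wy": 0, "wz": 0}, {"dx": 0, "dy": 0, "dz": 0.2, "wx": 0, "wy": 0, "wz": 0}, {"dx": 0, "dy": 0, "dz": 0.3, "wx": 0, "wy": 0, "wz": 0}, {"dx": 0, "dy": 0, "dz": 0.4, "wx": 0, "wy": 0, "wz": 0}, {"dx": 0, "dy": 0, "dz": 0.5, "wx": 0, "wy": 0, "wz": 0}, {"dx": 0, "dy": 0, "dz": 0.65, "wx": 0, "wy": 0, "wz": 0}, {"dx": 0, "dy": 0, "dz": 0.8, "wx": 0, "wy": 0, "wz": 0}, {"dx": 0, "dy": 0, "dz": 0.9, "wx": 0, "wy": 0, "wz": 0}, {"dx": 0, "dy": 0, "dz": 0.9, "wx": 0, "wy": 0, "wz": 0}]}}

```text
time_s: 15.1
position: [0.5952, -0.1879, 0.2474]
ee_rot: [3.03, 0.82, 0.005]
contact_force: [0.8, -0.0, -1.7]
width: 0.205
```

```bash
python3 -c "
from cl import *
p,d,m,rc,P,hsv=wm('w11'); p,d,m=cam('side'); save('s11.png',cv2.resize(p[100:320,220:440],None,fx=2.7,fy=2.7))
np.savez('s11.npz',p=p,d=d,m=np.array(m,dtype=object))"
```

```text
t 15.1 pos [ 0.5952 -0.1879  0.2474] psi -59.7 z [ 0.004 -0.002 -1.   ] w 0.205 F [ 0.82 -0.02 -1.67] j6 0.62
```

View pics/s11.png

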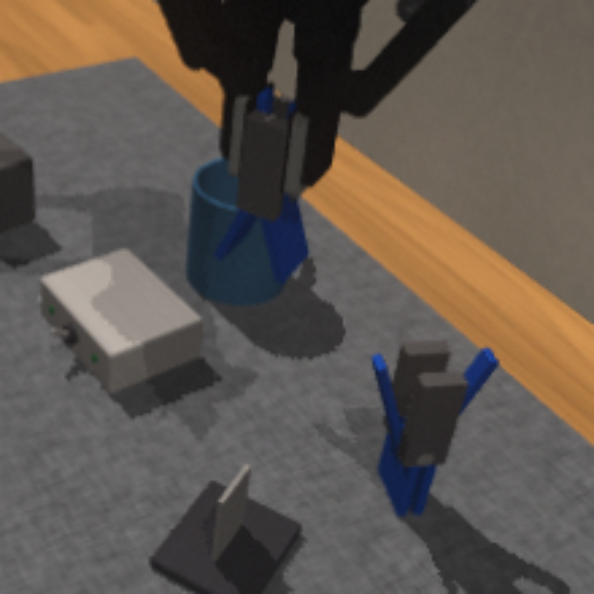

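View pics/w11.png

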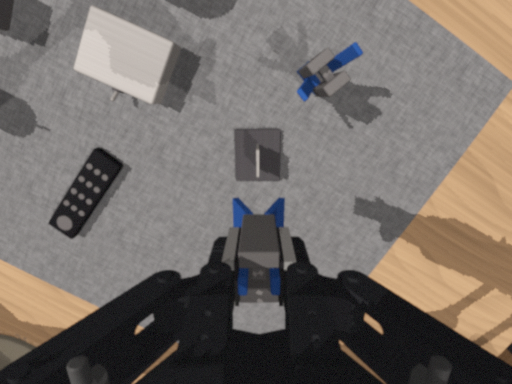

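```bash
python3 -c "
from cl import *
for tag in ['s11','w11']:
    z=np.load(tag+'.npz',allow_pickle=True);p=z['p'];d=z['d'];m=z['m'].item()
    rc,P=cloud(m,d);hsv=cv2.cvtColor(p,cv2.COLOR_RGB2HSV)[rc[:,0],rc[:,1]].astype(int)
    s=(abs(P[:,0]-.595)<.04)&(abs(P[:,1]+.188)<.04)&(P[:,2]>.17)&(P[:,2]<.31)
    b=s&(hsv[:,1]>150)&(hsv[:,0]>100)
    ax=np.array([.504,-.864]); ux=np.array([.864,.504])
    Q=(P-[.5952,-.1879,0]); Y=Q[:,:2]@ax; X=Q[:,:2]@ux
    print(tag,'blue',b.sum(),'z',np.percentile(P[b,2],[0,2,50,98,100]).round(4))
    low=b&(P[:,2]<.24); print(' low y',Y[low].min(),Y[low].max(),'x',X[low].min(),X[low].max(),'z',P[low,2].min())
    for zz in np.arange(.185,.29,.008):
        k=s&(abs(P[:,2]-zz)<.004); 
        if k.sum()>3: print('  z%.3f n%d x %.4f..%.4f y %.4f..%.4f blue %.2f'%(zz,k.sum(),X[k].min(),X[k].max(),Y[k].min(),Y[k].max(),b[k].mean()))
"
```

```text
s11 blue 474 z [0.2068 0.2077 0.2216 0.2838 0.2883]
 low y -0.018596324132525457 0.01520342273615285 x -0.015739526084183424 0.010956379055342875 z 0.20684850700029372
  z0.209 n91 x -0.0153..0.0115 y -0.0186..0.0152 blue 0.98
  z0.217 n139 x -0.0153..0.0112 y -0.0168..0.0137 blue 0.96
  z0.225 n135 x -0.0149..0.0124 y -0.0131..0.0106 blue 0.96
  z0.233 n118 x -0.0157..0.0127 y -0.0104..0.0074 blue 0.59
  z0.241 n108 x -0.0152..0.0052 y -0.0107..0.0073 blue 0.02
  z0.249 n152 x -0.0157..-0.0000 y -0.0209..0.0175 blue 0.00
  z0.257 n255 x -0.0156..0.0053 y -0.0241..0.0211 blue 0.00
  z0.265 n273 x -0.0158..0.0067 y -0.0239..0.0212 blue 0.00
  z0.273 n317 x -0.0163..0.0060 y -0.0234..0.0213 blue 0.00
  z0.281 n337 x -0.0156..0.0111 y -0.0233..0.0221 blue 0.15
  z0.289 n288 x -0.0152..0.0110 y -0.0405..0.0378 blue 0.00
w11 blue 979 z [0.2106 0.2121 0.2339 0.2866 0.3047]
 low y -0.015202254907552058 0.016737131464887697 x -0.006292372288611517 0.012453114194456213 z 0.2106260536630049
  z0.209 n146 x -0.0086..0.0122 y -0.0164..0.0178 blue 0.32
  z0.217 n236 x -0.0062..0.0125 y -0.0147..0.0163 blue 0.88
  z0.225 n217 x -0.0028..0.0124 y -0.0119..0.0132 blue 0.85
  z0.233 n97 x 0.0085..0.0123 y -0.0088..0.0100 blue 0.70
  z0.241 n181 x 0.0108..0.0124 y -0.0083..0.0096 blue 0.01
  z0.249 n253 x 0.0100..0.0128 y -0.0143..0.0161 blue 0.00
  z0.257 n565 x 0.0058..0.0126 y -0.0215..0.0231 blue 0.00
  z0.265 n762 x -0.0071..0.0129 y -0.0217..0.0232 blue 0.00
  z0.273 n1159 x -0.0069..0.0131 y -0.0216..0.0231 blue 0.00
  z0.281 n2231 x -0.0143..0.0129 y -0.0216..0.0230 blue 0.09
  z0.289 n1210 x -0.0108..0.0136 y -0.0359..0.0378 blue 0.23
```

Request:
{"fn": "send_rows", "kwargs": {"commands": [{"dx": -0.03, "dy": 0.1, "dz": 0, "wx": 0, "wy": 0, "wz": 0.05}, {"dx": -0.1, "dy": 0.3, "dz": 0, "wx": 0, "wy": 0, "wz": 0.13}, {"dx": -0.16, "dy": 0.5, "dz": 0, "wx": 0, "wy": 0, "wz": 0.22}, {"dx": -0.23, "dy": 0.7, "dz": 0, "wx": 0, "wy": 0, "wz": 0.31}, {"dx": -0.3, "dy": 0.9, "dz": 0, "wx": 0, "wy": 0, "wz": 0.41}, {"dx": -0.3, "dy": 0.9, "dz": 0, "wx": 0, "wy": 0, "wz": 0.41}]}}

```text
time_s: 15.95
position: [0.5323, -0.005, 0.2441]
ee_rot: [-2.636, -1.703, 0.003]
contact_force: [1.1, -0.7, 0.1]
width: 0.204
```

Request:
{"fn": "send_rows", "kwargs": {"commands": [{"dx": -0.06, "dy": 0.2, "dz": 0, "wx": 0, "wy": 0, "wz": 0.09}, {"dx": -0.13, "dy": 0.4, "dz": 0, "wx": 0, "wy": 0, "wz": 0.18}, {"dx": -0.2, "dy": 0.6, "dz": 0, "wx": 0, "wy": 0, "wz": 0.27}, {"dx": -0.26, "dy": 0.8, "dz": 0, "wx": 0, "wy": 0, "wz": 0.36}, {"dx": -0.31, "dy": 0.91, "dz": 0, "wx": 0, "wy": 0, "wz": 0.416}, {"dx": -0.31, "dy": 0.91, "dz": 0, "wx": 0, "wy": 0, "wz": 0.416}, {"dx": -0.31, "dy": 0.91, "dz": 0, "wx": 0, "wy": 0, "wz": 0.416}, {"dx": -0.31, "dy": 0.91, "dz": 0, "wx": 0, "wy": 0, "wz": 0.416}]}}

```text
time_s: 16.95
position: [0.473, 0.1734, 0.245]
ee_rot: [1.995, 2.427, -0.001]
contact_force: [-0.1, 0.5, -0.9]
width: 0.204
```

```bash
python3 -c "
from cl import *
p,d,m,rc,P,hsv=wm('w12');can(P,hsv); p,d,m=cam('side'); save('s12.png',cv2.resize(p[40:260,60:280],None,fx=2.7,fy=2.7))
np.savez('s12.npz',p=p,d=d,m=np.array(m,dtype=object))
rc,P=cloud(m,d); hsv=cv2.cvtColor(p,cv2.COLOR_RGB2HSV)[rc[:,0],rc[:,1]].astype(int);can(P,hsv)
"
```

```text
t 16.95 pos [0.473  0.1734 0.245 ] psi 11.16 z [-0.    -0.001 -1.   ] w 0.204 F [-0.09  0.51 -0.89] j6 0.02
lid 1562 [0.4729 0.1761 0.0751] zmax 0.0793 (array([472.8, 174.9]), array([50.6, 49.5]), 12.0)
card 122 [0.4725 0.1763 0.1043] zmax 0.1066 (array([472.9, 174.8]), array([ 2. , 38.4]), 11.2)
orange 16 [0.4917 0.178  0.076 ] zmax 0.0775 (array([491.7, 178. ]), array([7.6, 3.9]), 13.5)
reader 2619 [0.5919 0.1988 0.0618] zmax 0.0657 (array([593.1, 197.2]), array([51.4, 69.4]), 10.0)
lid 316 [0.4715 0.1674 0.0736] zmax 0.0817 (array([473.1, 173.5]), array([52. , 47.9]), 8.0)
card 82 [0.4729 0.1721 0.0968] zmax 0.1057 (array([473. , 174.7]), array([ 3.5, 42.5]), 11.2)
orange 12 [0.4902 0.1812 0.0753] zmax 0.0764 (array([484.6, 178.2]), array([26.1, 10.6]), 27.7)
reader 424 [0.5911 0.1912 0.0615] zmax 0.065 (array([591.7, 197.7]), array([51.6, 70.2]), 9.9)
```

View pics/s12.png

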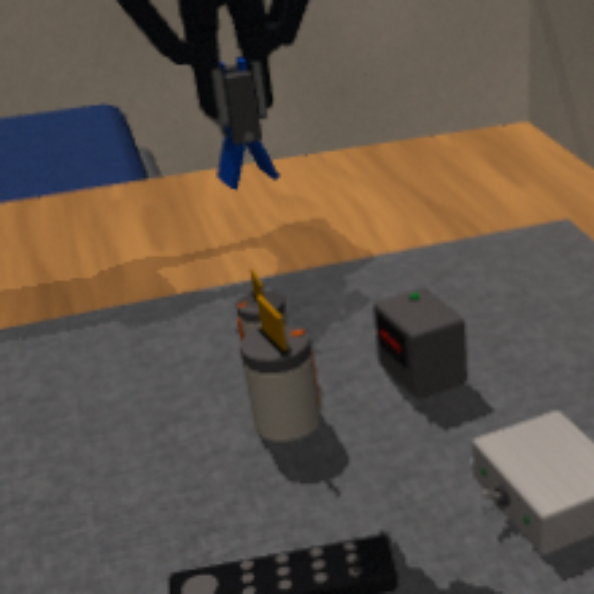

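View pics/w12.png

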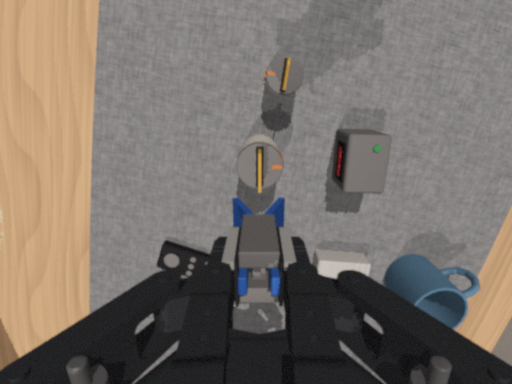

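Request:
{"fn": "send_rows", "kwargs": {"commands": [{"dx": 0, "dy": 0.006, "dz": -0.12, "wx": 0, "wy": 0, "wz": 0}, {"dx": 0, "dy": 0.006, "dz": -0.24, "wx": 0, "wy": 0, "wz": 0}, {"dx": 0, "dy": 0.006, "dz": -0.34, "wx": 0, "wy": 0, "wz": 0}, {"dx": 0, "dy": 0.006, "dz": -0.42, "wx": 0, "wy": 0, "wz": 0}, {"dx": 0, "dy": 0.006, "dz": -0.42, "wx": 0, "wy": 0, "wz": 0}, {"dx": 0, "dy": 0.006, "dz": -0.42, "wx": 0, "wy": 0, "wz": 0}]}}

```text
time_s: 17.8
position: [0.4731, 0.1755, 0.162]
ee_rot: [1.992, 2.428, 0.002]
contact_force: [0.1, 0.5, 0.0]
width: 0.201
```

```bash
cat > fin.py <<'E'
from cl import *
def fin(tag):
    o=robot.get_obs()['position']; th=np.radians(11.2); ay=np.array([np.cos(th),np.sin(th)]); ax=np.array([-ay[1],ay[0]])
    for n in ['wrist','side','top']:
        if n=='wrist': p,d,m,rc,P,hsv=wm('w'+tag)
        else:
            p,d,m=cam(n); save(n[0]+tag+'.png',cv2.resize(p[60:240,80:260] if n=='side' else p[160:300,90:270],None,fx=3.3,fy=3.3)); rc,P=cloud(m,d); hsv=cv2.cvtColor(p,cv2.COLOR_RGB2HSV)[rc[:,0],rc[:,1]].astype(int)
        Q=P[:,:2]-[.473,.1748]; Y=Q@ay; X=Q@ax
        s=(abs(X)<.03)&(abs(Y)<.03)
        b=s&(hsv[:,1]>150)&(hsv[:,0]>95)&(hsv[:,0]<140)&(P[:,2]<o[2]-.012); c=s&(hsv[:,1]>120)&(hsv[:,0]<35)&(hsv[:,0]>13)&(P[:,2]>.085)&(P[:,2]<.115)
        for k,q in [('jaw',b),('card',c)]:
            if q.sum()>3: print(n,k,q.sum(),'Y %.4f..%.4f X %.4f..%.4f Z %.4f..%.4f'%(Y[q].min(),Y[q].max(),X[q].min(),X[q].max(),P[q,2].min(),P[q,2].max()))
        for sg in (-1,1):
            q=b&(Y*sg>0)&(P[:,2]<P[b,2].min()+.008) if b.any() else b
            if q.sum()>1: print('   tip',sg,'inner %.4f outer %.4f'%(abs(Y[q]).min(),abs(Y[q]).max()))
E
python3 -c "
from fin import *
fin('13')"
```

```text
t 17.8 pos [0.4731 0.1755 0.162 ] psi 11.25 z [ 0.001  0.    -1.   ] w 0.201 F [0.11 0.49 0.02] j6 0.02
wrist jaw 506 Y -0.0163..0.0158 X -0.0066..0.0125 Z 0.1251..0.1498
wrist card 172 Y -0.0012..0.0011 X -0.0071..0.0204 Z 0.0852..0.1064
   tip -1 inner 0.0111 outer 0.0163
   tip 1 inner 0.0102 outer 0.0158
side jaw 129 Y -0.0172..0.0147 X -0.0143..0.0125 Z 0.1240..0.1491
side card 83 Y -0.0018..0.0023 X -0.0218..0.0209 Z 0.0855..0.1054
   tip -1 inner 0.0122 outer 0.0172
   tip 1 inner 0.0100 outer 0.0147
top jaw 58 Y -0.0146..0.0175 X -0.0131..0.0036 Z 0.1211..0.1494
top card 21 Y -0.0008..0.0024 X -0.0193..-0.0034 Z 0.0864..0.1052
   tip 1 inner 0.0122 outer 0.0175
```

View pics/s13.png

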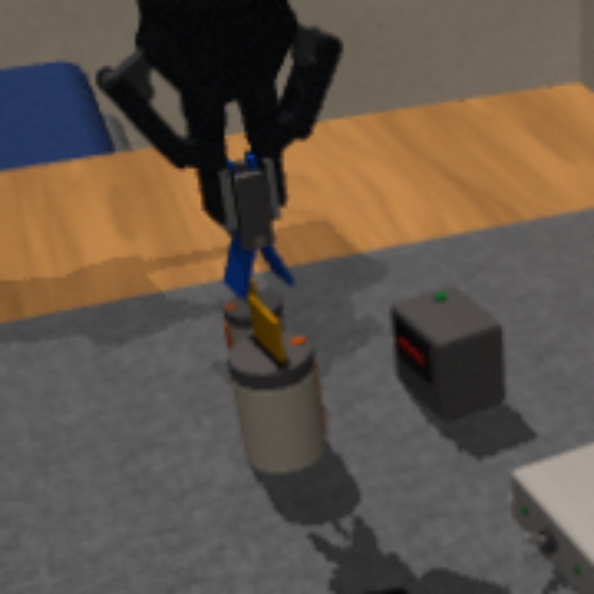

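View pics/w13.png

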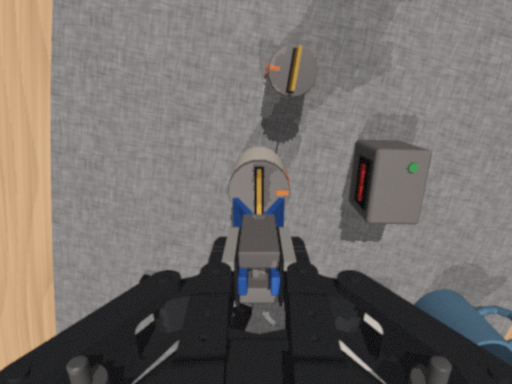

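Request:
{"fn": "send_rows", "kwargs": {"commands": [{"dx": 0.003, "dy": -0.002, "dz": -0.05, "wx": 0, "wy": 0, "wz": 0}, {"dx": 0.003, "dy": -0.002, "dz": -0.09, "wx": 0, "wy": 0, "wz": 0}, {"dx": 0.003, "dy": -0.002, "dz": -0.13, "wx": 0, "wy": 0, "wz": 0}, {"dx": 0.003, "dy": -0.002, "dz": -0.155, "wx": 0, "wy": 0, "wz": 0}, {"dx": 0.003, "dy": -0.002, "dz": -0.155, "wx": 0, "wy": 0, "wz": 0}, {"dx": 0.003, "dy": -0.002, "dz": -0.155, "wx": 0, "wy": 0, "wz": 0}, {"dx": 0.003, "dy": -0.002, "dz": -0.155, "wx": 0, "wy": 0, "wz": 0}]}}

```text
time_s: 18.82
position: [0.4732, 0.1753, 0.1306]
ee_rot: [1.992, 2.429, 0.001]
contact_force: [0.4, 0.3, -0.8]
width: 0.205
```

```bash
python3 -c "
from fin import *
fin('14'); p,d,m=cam('side'); rc,P=cloud(m,d); hsv=cv2.cvtColor(p,cv2.COLOR_RGB2HSV)[rc[:,0],rc[:,1]].astype(int);can(P,hsv); st()"
```

```text
t 18.82 pos [0.4732 0.1753 0.1306] psi 11.29 z [ 0.001  0.    -1.   ] w 0.205 F [ 0.39  0.35 -0.79] j6 0.02
wrist jaw 511 Y -0.0162..0.0159 X -0.0070..0.0123 Z 0.0935..0.1186
wrist card 139 Y -0.0010..0.0016 X 0.0053..0.0204 Z 0.0851..0.1065
   tip -1 inner 0.0109 outer 0.0162
   tip 1 inner 0.0109 outer 0.0159
side jaw 127 Y -0.0168..0.0144 X -0.0155..0.0135 Z 0.0908..0.1182
side card 57 Y -0.0086..0.0019 X -0.0213..0.0064 Z 0.0855..0.1101
   tip -1 inner 0.0115 outer 0.0168
   tip 1 inner 0.0103 outer 0.0144
top jaw 50 Y -0.0151..0.0169 X -0.0135..0.0032 Z 0.0894..0.1163
top card 14 Y 0.0000..0.0024 X -0.0193..-0.0093 Z 0.0868..0.1046
   tip -1 inner 0.0133 outer 0.0151
   tip 1 inner 0.0154 outer 0.0169
lid 308 [0.4718 0.1663 0.0736] zmax 0.0818 (array([473.1, 173. ]), array([50.5, 47.9]), 24.0)
card 184 [0.4697 0.1681 0.1012] zmax 0.1148 (array([472.8, 170.7]), array([31.6, 34.5]), 11.9)
orange 10 [0.4923 0.1818 0.0754] zmax 0.0766 (array([492.4, 182.2]), array([9.7, 8.3]), 77.3)
reader 421 [0.5911 0.191  0.0616] zmax 0.0648 (array([592.8, 196.5]), array([52. , 69.9]), 12.3)
t 19.02 pos [0.4731 0.1753 0.1305] psi 11.29 z [ 0.  0. -1.] w 0.203 F [-0.19  0.69 -0.94] j6 0.02
```

View pics/s14.png

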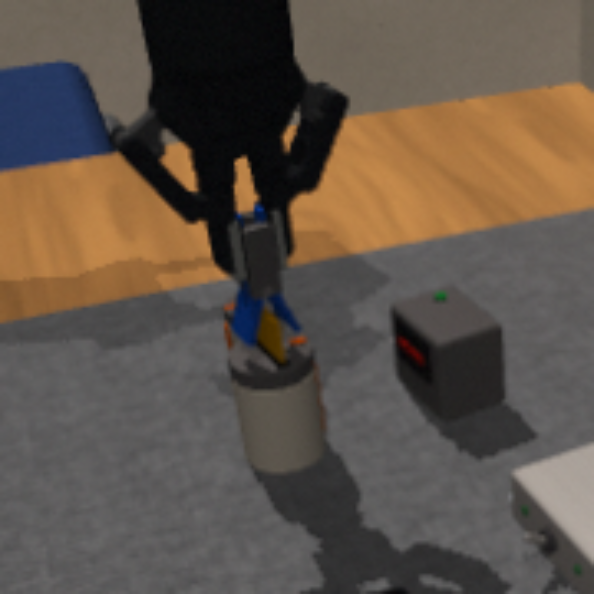

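View pics/w14.png

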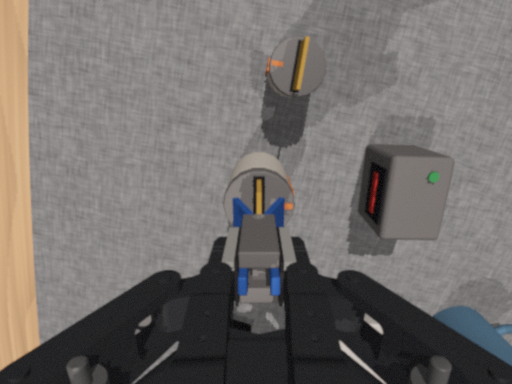

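```bash
python3 -c "
from st import *
print(robot.job_done()); st()"
```

```text
the job is handed in; nothing more can be done
None
the job is handed in; nothing more can be done
```

The job is handed in: the canister is turned, and the arm is holding the clip wide open astride the yellow card. The hand-in gives no verdict.

**What I did:** I turned the larger canister about 85° clockwise on the spot and let go of it, standing. Then I squeezed the smaller clip off its stand with 40 N, lifted it clear and carried it to the card. I used 19 s of the 58 s. The remote, the switcher box and the mug were never touched.

**Last checks before hand-in:**
- **Canister:** the mark points within about 1° of the window, and the canister moved about 2 to 3 mm from where it started.
- **Clip:** the gripper is closed to about 17 mm, so the levers are flush and both jaws are open. The fingers are upright and in line with the card to within about 1°.
- **Card in the mouth:** the jaw tips are at about 0.091 m and the card's edge at about 0.105 m, so it sits about 15 mm inside. The clip is centred on it to about 1 mm.
- **Contact:** the wrist force was about 1 N, at noise level, and the images showed no sign of touching.

**Disagreements:**
- The cameras differed by 1 to 3 mm on where the clip and its jaw tips are, within their calibration.
- With the clip over the card, the side camera could no longer measure the card's angle cleanly because the clip hides part of it. I relied on the earlier reading of 11.2°, on which the wrist and side cameras agreed.

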